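# Raise the splash guard to its next notch

### The arm

A 6-joint arm with a two-finger parallel gripper is mounted at the origin on the work surface. World frame = base frame: x ahead of the robot, y to its left, z up, the work surface at z = 0. Lengths are in mm, angles in rad, forces in N, time in s.
With the tool pointing down it reaches from about 300 to 775 mm from the base axis. Payload 14.6 kg.
Tool frame: the origin (TCP) lies between the finger pads; the fingertips stand 8 mm ahead of it and the grasp point (between the pads) lies 11 mm behind it; z points along the fingers, y is the direction in which the jaws open and shut (so a half turn about z gives the same grasp; the last joint's range is limited). The gripper opens to 94 mm and grips with 3 to 60 N. Pads are 16 mm wide; open, the fingers measure 119 mm over their backs; the gripper's body (75 mm by 177 mm) begins 78 mm behind the grasp point.
Start: joints at [-1.289, 0.3, 1.521, -0, 1.321, -0.067], TCP at [187.966, -516.873, 213.446] pointing down, gripper open.
Joint ranges: [-3.03, 3.03], [-0.79, 2.21], [0.23, 2.52], [-1.04, 4.18], [0, 3.07], [-2.55, 2.55]. Speed limits (rad/s): [2.22, 2.22, 2.57, 3.14, 3.14, 3.14].

### API

Orientations are given as [roll, pitch, yaw] about the fixed x, y, z axes, in that order (R = Rz(yaw) Ry(pitch) Rx(roll)).
In Python, from cell import manip, cams, models gives the robot as it stands. The module is installed in compiled form; this text tells all that it offers.
- The arm moves only by the shell command python3 -m pendant 'ROWS' [OPENING] [FORCE]. ROWS is JSON, a list that holds one entry, the list of rows, each a list of 4 numbers: the shift along the tool's x, y, z in cm, then the turn about the tool's z in rad. In form: [[[x, y, z, roll], ...]]. A call has 1 to 5 rows; each row is the pose to reach, as a shift and turn from the pose commanded when the call began, along the tool's axes at that moment; what a row does not reach only later rows make up. A row lasts 1/10 s, in which the tool goes at most 50 mm and 8.59 degrees, less where a joint would pass 70% of its speed; a pose out of reach is approached as far as the arm can. A call with a gripper value outside its range is refused whole. OPENING is the opening, from -1 (shut) to 1 (fully open), so that 0 is half open, set as the call begins (- or left out, the last holds). The fingers move at their own pace and stop on an object; FORCE is the grip in N (left out, the last holds). Time passes only in rows, so rows that repeat a pose let the fingers close. It gives the time, the measured TCP pose, the force and the opening at its end, in the units of the state.
- manip.read_state(): the state, without advancing time (a new reading comes with each control period).
- cams.camera(name): name is "scene" or "top" or "wrist"; returns a dict with "frame" (420x560x3 uint8, red, green, blue), "K" (3x3 intrinsics, pixels), "pose" (4x4, takes a point from camera to world coordinates). Camera axes: x right, y down, z forward; pixel columns grow to the right and rows downward; lengths in mm; the calibration is good to about 2 mm. A picture is of the moment at which its call begins. There is no depth.
- manip.sign_off(): hands the job in, once; it reports no verdict.
Trained networks look in the newest picture that a camera, given by its name, has taken for a name from the list of things; names that differ only in an ending like _2 or _b are one class to them, and where a whole thing is asked for, a point or a joint stands for the part that bears it (a point fixed in the world has none). Each returns a list of dicts, best first, with "score" (0 to 1); they miss things now and then, are a little off and sometimes report something else, mostly with a low value. They report only what shows in the picture. A call takes as long as a camera call.
- models.regions_of(camera, name): "pixels" (420x560 bool, what is visible of it) and "point" ([column, row] in pixels, amid what is visible of it).
The state is a dict: "clock": time; "joints": joint angles; "qd": joint speeds; "effort": joint torques, N m; "eef_pos": TCP position; "eef_rot": TCP orientation; "wrist_force": force on the tool from outside, world axes, zero at the start; "moment": the same for the moment, N m; "finger_gap": finger opening in mm.
Only numpy, scipy, OpenCV 4.12 (cv2) and the standard library are available. Lean on these libraries where they do the work, as an engineer would, in place of code of your own. Each camera call takes 0.05 s, during which the arm holds its last target.

### The job

Raise the steel splash guard on its stand by its wooden handle until the hidden pawl catches in the next notch up, and leave it hanging there on the notch by itself. Feel for the catch: do not force the guard up against its bumper or push it down hard on the notch, never let it drop, and leave the other things on the counter where they are.

Things in the scene. Friction and masses are not known exactly. Their poses are not given: they have to be found in the camera images.
- stand: fixed stand of a stove splash guard: dark steel base plate 120 x 300 x 12 mm; at the +y end of the base a closed grey plastic casing 36 x 42 mm, 192 mm high; at the -y end a slimmer grey post 20 x 20 mm, 192 mm high. Origin: centre of the underside; x = across the plate, y = along it, z up.
- guard: upright steel plate 206 mm wide (along stand y), 124 mm high, 4 mm thick, sliding straight up between casing and post; 0.35 to 0.7 kg, friction about 1 N. Its frame is parallel to the stand's and coincides with it when the guard is fully down (as at the start). It falls if let go below the notch.
- pawl_edge (a point): point at the guard's +y edge, 50 mm above the guard's origin, where its sprung pawl enters the casing (pawl hidden). ONE unseen notch lies above, differing from start to start: caught, the guard rests 30 to 85 mm above its bottom position. A ramp starts about 20 mm before that: lifting takes some 2 to 7 N more, until the pawl snaps in at the resting height or up to 3 mm over it.
- casing_top (a point): centre of the casing's top, 192 mm above the counter. Inside, about 9 mm above the guard's resting height in the notch, the guard meets a springy rubber bumper (about 3 N per mm). Once past the ledge the guard comes down only as far as the notch, which then firmly carries its weight.
- handle (a point): centre of the wooden handle bar on top of the guard: 110 mm long along stand y, 22 mm thick along stand x, 24 mm high, carried on two 10 mm stems 90 mm apart, with a 24 mm gap below the bar between the stems; 178 mm above the counter when the guard is down, directly above the stand's origin. Axes parallel to the stand's.
- platter: white ceramic platter, 190 mm across, 22 mm high; bystander. Origin: centre of underside
- dispenser: stainless pump dispenser, 68 mm across, 178 mm high; bystander. Origin: centre of underside
- cup: glass cup, 72 mm across, 85 mm high, standing beside the slim post of the guard; bystander. Origin: centre of underside
- tongs: wooden tongs lying flat, 200 mm long along own x, 45 mm wide, 15 mm high; bystander. Origin: centre of underside
- pan: aluminium pan, 184 mm across, 45 mm high, with a black folding handle 140 mm long to its -y side, on the hob behind the guard; bystander. Origin: centre of the bowl's underside
- roller: white plastic rolling guide, 110 x 160 mm, 30 mm high, with a hinged flap; bystander. Origin: centre of underside
- jar: closed glass jar with steel cap, 60 mm across, 100 mm high; bystander. Origin: centre of underside

How it is judged (in metres and radians):
On the way:
1. the guard has been lifted clear of its bottom position (z of handle in the frame of stand above 0.193 m), for 0.1 s.
At the end, for the whole second after the job is handed in: the guard is at rest at least 25 mm above its bottom position, with its weight (more than 1.5 N) carried by the notch of the stand (z of handle in the frame of stand above 0.203 m and contact force between guard and stand above 1.5 N and linear speed of guard below 0.01 m/s); the robot touches nothing.
It fails at once if the guard is forced against its bumper or its notch with more than 30 N (contact force between guard and stand above 30 N).
It fails at once if the guard drops (moves faster than 0.4 m/s) (linear speed of guard above 0.4 m/s).
It fails at once if another thing on the counter is moved more than 30 mm (distance of any of platter, dispenser, cup, tongs, pan, roller, jar from where it was at the start of the episode above 0.03 m).
It also fails if it takes over 38 s, if anything falls off the work surface, if the arm or the gripper's body presses on something with over 40 N, if the wrist force passes 120 N, or if a joint passes its speed limit or range.

## Working session

There is one attempt and no reset: what is moved stays moved. The work goes in short steps, Python scripts to look and compute and a shell command to move; the robot and the scene stay as the last step left them, time stands still between calls to the robot, and variables do not carry over. Pictures are saved under pics/ and viewed, and the job is handed in when it is done.

```bash
mkdir -p pics; python3 - <<'E'
from cell import manip,cams,models
import cv2
s=manip.read_state();print(s)
for n in("scene","top","wrist"):
    c=cams.camera(n);cv2.imwrite(f"pics/{n}0.png",c["frame"][:,:,::-1]);print(n,c["K"].round(1).tolist(),c["pose"].round(3).tolist())
    for t in("handle","guard","stand"):
        print(t,[(round(r["score"],2),r["point"],int(r["pixels"].sum())) for r in models.regions_of(n,t)][:3])
E
```

```text
{'clock': 0.0, 'joints': array([-1.28862962e+00,  3.00475423e-01,  1.52158420e+00,  1.11187565e-05,
        1.32071480e+00, -6.65941885e-02]), 'qd': array([-0.00099576, -0.0003038 , -0.00144073,  0.00093803,  0.00025274,
        0.00089158]), 'effort': array([ 8.76952035e-04, -5.31806231e+01, -3.52738667e+01,  7.08495034e-02,
        2.44282099e-02, -1.36215681e-04]), 'eef_pos': array([ 187.88411639, -516.63797857,  212.88263917]), 'eef_rot': array([-3.14041421e+00, -8.93870468e-05,  3.48758087e-01]), 'wrist_force': array([ 0.40550667,  0.17119392, -0.0546293 ]), 'moment': array([-0.06141626,  0.05651014, -0.00140937]), 'finger_gap': 94.264450013306}
scene [[412.9, 0.0, 277.2], [0.0, 412.9, 206.2], [0.0, 0.0, 1.0]] [[-0.871, 0.349, -0.347, 1062.255], [0.492, 0.614, -0.617, 871.566], [-0.002, -0.708, -0.706, 1165.531], [0.0, 0.0, 0.0, 1.0]]
handle [(0.87, [283.0, 205.9], 1023)]
guard [(0.94, [277.3, 203.9], 940)]
stand [(0.76, [283.0, 214.4], 2748)]
top [[381.8, 0.0, 284.0], [0.0, 381.8, 208.3], [0.0, 0.0, 1.0]] [[0.08, -0.973, 0.217, 299.975], [-0.997, -0.079, 0.012, -32.931], [0.006, -0.218, -0.976, 1419.883], [0.0, 0.0, 0.0, 1.0]]
handle [(0.85, [300.1, 226.0], 560)]
guard [(0.97, [298.6, 225.4], 611)]
stand [(0.83, [293.5, 230.7], 2538)]
wrist [[373.7, 0.0, 282.4], [0.0, 373.7, 208.7], [0.0, 0.0, 1.0]] [[0.342, -0.903, -0.258, 262.763], [-0.94, -0.329, -0.094, -489.082], [-0.0, 0.275, -0.962, 385.506], [0.0, 0.0, 0.0, 1.0]]
handle []
guard []
stand []
```

View pics/scene0.png

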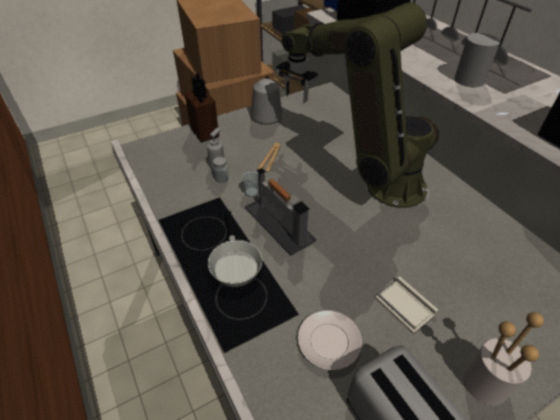

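View pics/top0.png

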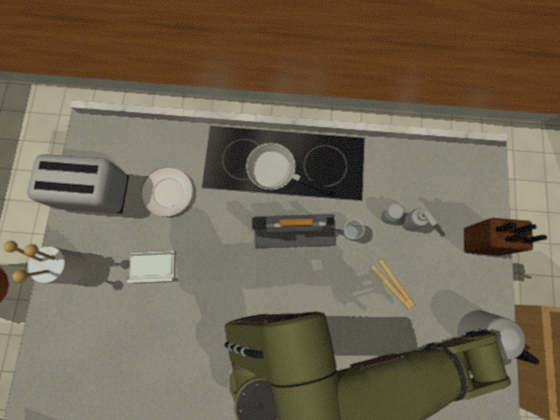

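```bash
python3 - <<'E'
import cv2
for n in("scene","top"):
    f=cv2.imread(f"pics/{n}0.png")[130:290,190:390]
    cv2.imwrite(f"pics/{n}0z.png",cv2.resize(f,None,fx=4,fy=3.75*4/3.75*0.93,interpolation=cv2.INTER_CUBIC)[:600] if 0 else cv2.resize(f,(750,600),interpolation=cv2.INTER_CUBIC))
E
```

```text
(no output)
```

View pics/scene0z.png

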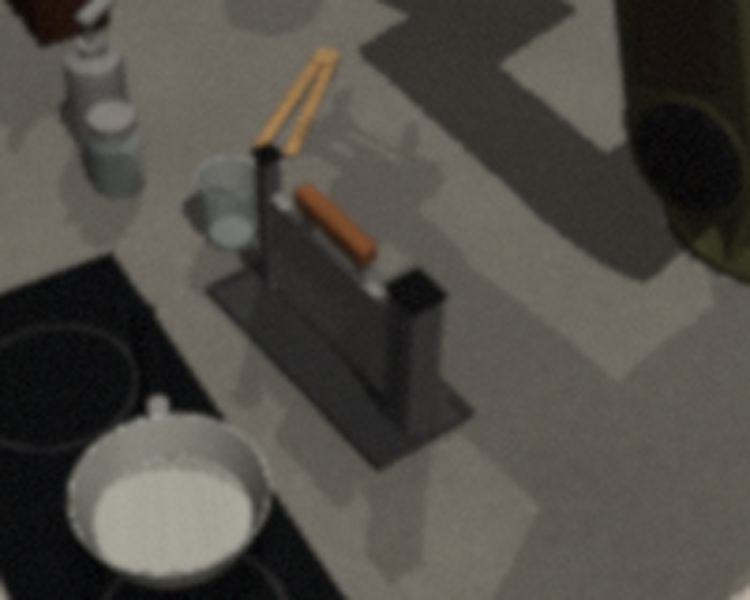

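View pics/top0z.png

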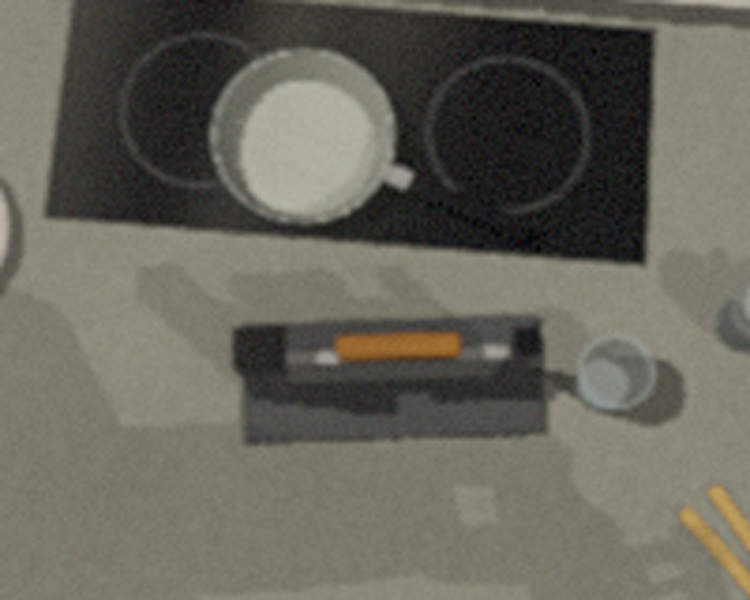

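```bash
cat > h.py <<'E'
import numpy as np,cv2
from cell import manip,cams,models
def ray(c,uv):
    d=c["pose"][:3,:3]@(np.linalg.inv(c["K"])@[uv[0],uv[1],1]);return c["pose"][:3,3],d
def atz(c,uv,z):
    o,d=ray(c,uv);return o+d*(z-o[2])/d[2]
def tri(rs):
    A=0;b=0
    for o,d in rs:
        d=d/np.linalg.norm(d);P=np.eye(3)-np.outer(d,d);A=A+P;b=b+P@o
    return np.linalg.solve(A,b)
def proj(c,p):
    q=np.linalg.inv(c["pose"])@np.r_[p,1];q=c["K"]@q[:3];return q[:2]/q[2]
def wood(c,win):
    f=c["frame"].astype(int);m=(f[:,:,0]-f[:,:,2]>45)&(f[:,:,0]>1.6*f[:,:,1])
    w=np.zeros(m.shape,bool);u0,v0,u1,v1=win;w[v0:v1,u0:u1]=1;m&=w
    v,u=np.nonzero(m);return m,np.c_[u,v].astype(float)
E
python3 - <<'E'
from h import *
rs=[]
for n,w in(("top",(270,200,330,245)),("scene",(255,165,305,215))):
    c=cams.camera(n);m,p=wood(c,w);ce=p.mean(0);rs.append(ray(c,ce))
    r=cv2.minAreaRect(p.astype(np.float32));print(n,len(p),ce,r)
    # axis at z
    vx=np.linalg.svd(p-ce)[2][0]
    a=atz(c,ce-vx*15,180);b=atz(c,ce+vx*15,180);d=b-a;print("centre",atz(c,ce,180),"axis deg vs y",np.degrees(np.arctan2(-d[0],d[1]))%180)
print(tri(rs))
for n in("top","scene"):
    c=cams.camera(n)
    for t in("stand","guard"):
        r=models.regions_of(n,t)[0]["pixels"];v,u=np.nonzero(r);q=cv2.minAreaRect(np.c_[u,v].astype(np.float32));print(n,t,q)
        if n=="top" and t=="stand":
            for pt in cv2.boxPoints(q):print(atz(c,pt,12))
E
```

```text
top 1 [298. 224.] ((298.0, 224.0), (0.0, 0.0), 0.0)
centre [527.01783505 -67.91569412 180.        ] axis deg vs y 4.629170062661473
scene 80 [279.675  189.7375] ((279.2683410644531, 189.20925903320312), (24.75722312927246, 3.78706431388855), 42.709388732910156)
centre [530.48957335 -56.21099435 180.        ] axis deg vs y 6.148097753538098
[526.94402573 -66.79829296 170.56913072]
top stand ((293.97216796875, 231.11024475097656), (32.57784652709961, 81.71011352539062), 88.21009063720703)
[574.06638236  99.54419136  12.        ]
[ 608.70174855 -206.1884636    12.        ]
[ 486.08086185 -216.23257279   12.        ]
[452.41191186  83.85309341  12.        ]
top guard ((296.4505920410156, 224.46934509277344), (12.509620666503906, 59.16276550292969), 88.15238952636719)
scene stand ((280.2500305175781, 211.75001525878906), (89.09545135498047, 45.961936950683594), 45.0)
scene guard ((281.0, 204.5), (54.44721603393555, 26.16295051574707), 45.0)
```

```bash
sed -i 's/>45)&(f\[:,:,0\]>1.6\*f\[:,:,1\])/>th)\&(f[:,:,0]>1.35*f[:,:,1])/; s/def wood(c,win)/def wood(c,win,th=30)/' h.py
python3 - <<'E'
from h import *
rs=[]
for n,w in(("top",(270,200,330,245)),("scene",(255,165,305,215))):
    c=cams.camera(n);f=c["frame"]
    if n=="top": print(f[222:226,295:300].tolist())
    m,p=wood(c,w);
    r=cv2.minAreaRect(p.astype(np.float32));ce=np.array(r[0]);print(n,len(p),p.mean(0),r);rs.append(ray(c,ce))
    vx=np.linalg.svd(p-p.mean(0))[2][0]
    for z in(178,185):
      a=atz(c,ce-vx*15,z);b=atz(c,ce+vx*15,z);d=b-a;print(z,"centre",atz(c,ce,z),"axis deg vs y",np.degrees(np.arctan2(-d[0],d[1])))
print(tri(rs))
E
```

```text
[[[157, 107, 46], [160, 109, 52], [160, 109, 54], [160, 110, 49], [158, 106, 44]], [[154, 104, 50], [153, 100, 44], [160, 111, 58], [154, 103, 46], [155, 105, 48]], [[135, 89, 41], [134, 87, 36], [134, 89, 43], [136, 90, 39], [135, 87, 40]], [[96, 67, 37], [98, 64, 34], [94, 63, 32], [91, 59, 40], [95, 67, 44]]]
top 230 [296.09565217 221.89565217] ((295.5, 221.5), (7.0, 33.0), 90.0)
178 centre [535.09039891 -59.12580199 178.        ] axis deg vs y 5.475573879164112
185 centre [533.76514421 -58.97815126 185.        ] axis deg vs y 5.475573879164044
scene 154 [279.50649351 189.27922078] ((279.5000305175781, 189.00001525878906), (26.16295051574707, 6.363960266113281), 45.0)
178 centre [528.0432264  -61.73563722 178.        ] axis deg vs y 6.782265028998209
185 centre [531.82992269 -55.12003661 185.        ] axis deg vs y 6.782265028998185
[532.45723178 -57.81744208 183.70401826]
```

```bash
python3 -m pendant '[[[1,-0.7,-4.5,-0.14],[3.5,-2.3,-9,-0.28],[7,-4.5,-10,-0.42],[10.5,-6.8,-10,-0.56],[14,-9,-10,-0.7]]]' 1 20
cat >> h.py <<'E'
def plan(p,yaw):
    from scipy.spatial.transform import Rotation as R
    s=manip.read_state();r=R.from_euler('xyz',s["eef_rot"]).as_matrix()
    d=r.T@(np.array(p)-s["eef_pos"]);y=np.arctan2(r[1,0],r[0,0])
    print("t",round(s["clock"],2),s["eef_pos"].round(1),s["eef_rot"].round(4),"shift cm",(d/10).round(2),"roll",round(y-yaw,3) , "F",s["wrist_force"].round(2),"gap",round(s["finger_gap"],1)); 
E
sed -i 's/round(y-yaw,3)/round((y-yaw),3)/' h.py
python3 -c "
from h import *
plan([533,-59,310],np.radians(96))"
```

```text
clock: 1.6
eef_pos: [289.5, -383.1, 314.0]
eef_rot: [3.14, 0.0, 1.054]
wrist_force: [-0.0, -0.7, 0.3]
finger_gap: 93.9
t 1.6 [ 289.5 -383.1  314. ] [3.1405e+00 5.0000e-04 1.0542e+00] shift cm [40.21  5.16  0.39] roll -0.621 F [-0.03 -0.68  0.25] gap 93.9
```

```bash
python3 -m pendant '[[[4.5,0.6,0,-0.14],[9,1.2,0,-0.28],[13.5,1.8,0,-0.42],[18,2.4,0,-0.56],[22,2.9,0,-0.62]]]'
python3 -c "
from h import *
plan([533,-59,310],np.radians(96))"
```

```text
clock: 2.1
eef_pos: [424.5, -206.3, 313.7]
eef_rot: [3.141, 0.0, 1.675]
wrist_force: [0.4, -0.7, -0.4]
finger_gap: 93.8
t 2.1 [ 424.5 -206.3  313.7] [3.1411e+00 3.0000e-04 1.6746e+00] shift cm [13.53 12.31  0.37] roll -0.001 F [ 0.39 -0.71 -0.38] gap 93.8
```

```bash
python3 -m pendant '[[[3,3,0,0],[6.5,6,0,0],[10,9,0,0],[13,11.8,0,0],[13.5,12.3,0,0]]]'
python3 - <<'E'
from h import *
plan([533,-59,310],np.radians(96))
c=cams.camera("wrist");cv2.imwrite("pics/w1.png",c["frame"][:,:,::-1])
print([(round(r["score"],2),r["point"],int(r["pixels"].sum())) for r in models.regions_of("wrist","handle")])
print(proj(c,[533,-59,190]))
m,p=wood(c,(0,0,560,420));print(len(p))
E
```

```text
clock: 2.6
eef_pos: [534.2, -58.8, 312.9]
eef_rot: [-3.141, -0.001, 1.672]
wrist_force: [-0.1, -1.0, -0.7]
finger_gap: 93.9
t 2.6 [534.2 -58.8 312.9] [-3.1411e+00 -6.0000e-04  1.6721e+00] shift cm [-0.01 -0.13  0.29] roll -0.003 F [-0.1  -1.   -0.69] gap 93.9
[(0.68, [279.7, 186.7], 4471)]
[281.44391693 204.57099528]
3286
```

View pics/w1.png

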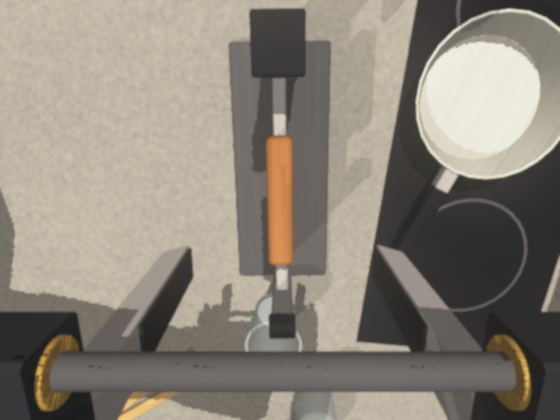

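The wrist view shows the handle at columns 267–294, rows 137–265, between the open fingers. Its axis is close to vertical. Next I'll measure it.

```bash
python3 - <<'E'
from h import *
c=cams.camera("wrist");m,p=wood(c,(220,100,340,290),50)
r=cv2.minAreaRect(p.astype(np.float32));print(len(p),r)
e=[]
for v in range(145,258):
    q=p[p[:,1]==v][:,0]
    e.append((v,(q.min()+q.max())/2))
k=np.polyfit(*np.array(e).T,1);v0,v1=p[:,1].min(),p[:,1].max();print(v0,v1,k)
a=atz(c,[np.polyval(k,v1),v1],190);b=atz(c,[np.polyval(k,v0),v0],190);d=b-a
print(a,b,(a+b)/2,np.linalg.norm(d),np.degrees(np.arctan2(-d[0],d[1])))
E
```

```text
3314 ((281.0, 197.5), (129.0, 26.0), 90.0)
133.0 262.0 [1.06502429e-02 2.79416823e+02]
[ 537.5328187  -112.13678533  190.        ] [525.58721974  -4.17880222 190.        ] [531.56001922 -58.15779377 190.        ] 108.6168654169031 6.314118133568292
```

```bash
python3 -c "
from h import *
plan([532.3,-58.2,167],np.radians(96.2))"
python3 -m pendant '[[[-0.05,-0.15,4,-0.005],[-0.05,-0.15,8,-0.005],[-0.05,-0.15,12,-0.005],[-0.05,-0.15,14.5,-0.005],[-0.05,-0.15,14.5,-0.005]]]'
python3 -c "
from h import *
plan([532.3,-58.2,167],np.radians(96.2))"
```

```text
t 2.75 [532.6 -62.1 313.3] [-3.1411e+00  1.0000e-04  1.6694e+00] shift cm [ 0.39  0.02 14.63] roll -0.01 F [-0.04  0.29 -0.27] gap 93.9
clock: 3.25
eef_pos: [529.4, -63.6, 165.8]
eef_rot: [-3.137, -0.001, 1.672]
wrist_force: [0.1, 0.5, 0.5]
finger_gap: 94.0
t 3.25 [529.4 -63.6 165.8] [-3.1365e+00 -1.4000e-03  1.6720e+00] shift cm [ 0.51  0.34 -0.12] roll -0.007 F [0.07 0.55 0.45] gap 94.0
```

```bash

python3 -m pendant '[[[0,0,0,0],[0,0,0,0]]]'
python3 - <<'E'
from h import *
plan([532.3,-58.2,167],np.radians(96.2))
c=cams.camera("wrist");cv2.imwrite("pics/w2.png",c["frame"][:,:,::-1])
plan([532.3,-58.2,167],np.radians(96.2))
E
```

```text
clock: 3.45
eef_pos: [532.0, -63.1, 170.5]
eef_rot: [3.139, 0.001, 1.673]
wrist_force: [0.4, 0.2, 0.2]
finger_gap: 94.0
t 3.45 [532.  -63.1 170.5] [3.1388e+00 9.0000e-04 1.6731e+00] shift cm [0.49 0.08 0.35] roll -0.006 F [0.4  0.16 0.19] gap 94.0
t 3.5 [531.9 -63.  170.3] [3.1389e+00 8.0000e-04 1.6734e+00] shift cm [0.47 0.08 0.33] roll -0.006 F [-0.05 -0.27 -0.68] gap 93.9
```

View pics/w2.png

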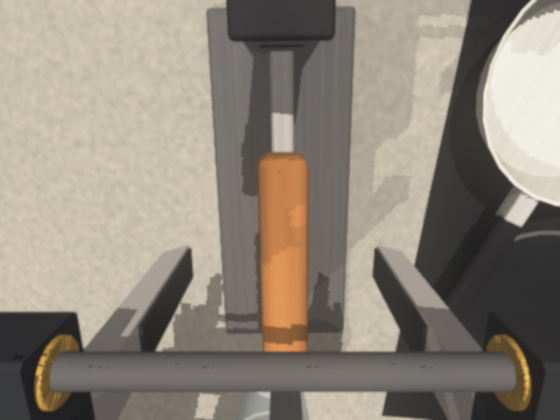

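The bar is centred between the fingers: column 284, with the fingertips at 190 and 376. I'll make a small correction and close gently.

```bash

python3 -m pendant '[[[0.4,0.05,0.3,-0.005],[0.4,0.05,0.3,-0.005],[0.4,0.05,0.3,-0.005]]]'
python3 -m pendant '[[[0,0,0,0],[0,0,0,0],[0,0,0,0],[0,0,0,0],[0,0,0,0]]]' -1 4
python3 -c "
from h import *
plan([532.3,-58.2,167],np.radians(96.2))"
```

```text
clock: 3.8
eef_pos: [531.5, -58.2, 165.6]
eef_rot: [3.141, 0.0, 1.679]
wrist_force: [0.5, -0.1, -0.4]
finger_gap: 93.9
clock: 4.3
eef_pos: [531.5, -58.4, 165.5]
eef_rot: [-3.142, -0.0, 1.679]
wrist_force: [-0.5, 0.0, 0.5]
finger_gap: 57.6
t 4.3 [531.5 -58.4 165.5] [-3.1416 -0.      1.6788] shift cm [ 0.02  0.09 -0.15] roll -0.0 F [-0.49  0.02  0.47] gap 57.6
```

```bash

python3 -m pendant '[[[0,0,0,0],[0,0,0,0],[0,0,0,0],[0,0,0,0]]]'
python3 -m pendant '[[[0,0,0,0],[0,0,0,0],[0,0,0,0]]]'
python3 -m pendant '[[[0,0,0,0],[0,0,0,0]]]'
```

```text
clock: 4.7
eef_pos: [531.4, -58.4, 165.4]
eef_rot: [-3.142, -0.0, 1.679]
wrist_force: [0.0, 0.0, -0.9]
finger_gap: 25.6
clock: 5.0
eef_pos: [532.0, -58.4, 165.5]
eef_rot: [3.14, 0.0, 1.679]
wrist_force: [6.6, 0.1, -3.5]
finger_gap: 22.1
clock: 5.2
eef_pos: [532.0, -58.4, 165.5]
eef_rot: [3.14, 0.0, 1.679]
wrist_force: [5.7, 0.8, -3.7]
finger_gap: 21.9
```

```bash

python3 -m pendant '[[[0,0.05,0,0],[0,0.05,0,0],[0,0.05,0,0]]]'
python3 -c "
from h import *
plan([532.3,-58.2,167],np.radians(96.2));print(manip.read_state()['moment'])"
```

```text
clock: 5.5
eef_pos: [532.0, -58.4, 165.4]
eef_rot: [3.141, 0.0, 1.679]
wrist_force: [2.3, -0.0, -0.9]
finger_gap: 21.7
t 5.5 [532.  -58.4 165.4] [3.1414 0.     1.6789] shift cm [ 0.01  0.03 -0.16] roll -0.0 F [ 2.3  -0.   -0.89] gap 21.7
[-0.00203804 -0.53982747  0.02474031]
```

```bash

python3 -m pendant '[[[0,0.02,0,0],[0,0.02,0,0],[0,0.02,0,0]]]'
python3 -m pendant '[[[0,0,0,0],[0,0,0,0],[0,0,0,0]]]' -1 30
python3 -c "
from h import *
plan([532.3,-58.2,167],np.radians(96.2));print(manip.read_state()['moment'])"
```

```text
clock: 5.8
eef_pos: [532.1, -58.3, 165.5]
eef_rot: [-3.141, -0.0, 1.679]
wrist_force: [0.1, 0.7, -0.0]
finger_gap: 21.9
clock: 6.1
eef_pos: [532.1, -58.4, 165.4]
eef_rot: [-3.141, -0.0, 1.679]
wrist_force: [-0.9, -0.4, 0.3]
finger_gap: 21.3
t 6.1 [532.1 -58.4 165.4] [-3.1414 -0.      1.6788] shift cm [ 0.01  0.03 -0.16] roll -0.0 F [-0.95 -0.38  0.27] gap 21.3
[-0.03916575  0.05514497  0.16738992]
```

```bash

python3 -m pendant '[[[0,0,-0.1,0],[0,0,-0.2,0],[0,0,-0.35,0],[0,0,-0.5,0]]]'
python3 -m pendant '[[[0,0,-0.15,0],[0,0,-0.3,0],[0,0,-0.4,0],[0,0,-0.5,0]]]'
```

```text
clock: 6.5
eef_pos: [532.1, -58.4, 170.3]
eef_rot: [-3.141, -0.0, 1.679]
wrist_force: [1.6, -1.0, -6.6]
finger_gap: 22.0
clock: 6.9
eef_pos: [532.1, -58.3, 175.5]
eef_rot: [-3.141, -0.0, 1.679]
wrist_force: [1.0, -1.6, -7.9]
finger_gap: 21.9
```

```bash

python3 -m pendant '[[[0,0,-0.15,0],[0,0,-0.3,0],[0,0,-0.4,0],[0,0,-0.5,0]]]'
```

```text
clock: 7.3
eef_pos: [532.1, -58.4, 180.5]
eef_rot: [-3.141, -0.0, 1.679]
wrist_force: [-0.3, -1.3, -7.7]
finger_gap: 21.7
```

```bash

python3 -m pendant '[[[0,0,-0.15,0],[0,0,-0.3,0],[0,0,-0.4,0],[0,0,-0.5,0]]]'
```

```text
clock: 7.7
eef_pos: [532.1, -58.4, 185.5]
eef_rot: [-3.141, -0.0, 1.679]
wrist_force: [-0.1, -0.1, -8.4]
finger_gap: 21.6
```

```bash

python3 -m pendant '[[[0,0,-0.15,0],[0,0,-0.3,0],[0,0,-0.4,0],[0,0,-0.5,0]]]'
```

```text
clock: 8.1
eef_pos: [532.1, -58.3, 190.5]
eef_rot: [-3.141, -0.0, 1.679]
wrist_force: [-1.8, -0.7, -7.4]
finger_gap: 21.7
```

```bash

python3 -m pendant '[[[0,0,-0.15,0],[0,0,-0.3,0],[0,0,-0.4,0],[0,0,-0.5,0]]]'
```

```text
clock: 8.5
eef_pos: [532.1, -58.3, 195.5]
eef_rot: [-3.141, -0.0, 1.679]
wrist_force: [-2.8, -1.1, -6.2]
finger_gap: 21.5
```

```bash

python3 -m pendant '[[[0,0,-0.15,0],[0,0,-0.3,0],[0,0,-0.4,0],[0,0,-0.5,0]]]'
```

```text
clock: 8.9
eef_pos: [532.1, -58.4, 200.5]
eef_rot: [-3.141, -0.0, 1.679]
wrist_force: [-3.4, -0.5, -7.0]
finger_gap: 21.7
```

```bash

python3 -m pendant '[[[0,-0.02,-0.15,0],[0,-0.03,-0.3,0],[0,-0.03,-0.4,0],[0,-0.03,-0.5,0]]]'
```

```text
clock: 9.3
eef_pos: [532.1, -58.4, 205.6]
eef_rot: [3.141, 0.0, 1.679]
wrist_force: [0.5, -0.8, -6.2]
finger_gap: 21.8
```

```bash

python3 -m pendant '[[[0,-0.01,-0.15,0],[0,-0.02,-0.3,0],[0,-0.02,-0.4,0],[0,-0.02,-0.5,0]]]'
```

```text
clock: 9.7
eef_pos: [532.0, -58.4, 210.8]
eef_rot: [3.14, 0.0, 1.679]
wrist_force: [5.5, 0.8, -7.6]
finger_gap: 22.0
```

```bash

python3 -m pendant '[[[0,0.02,-0.15,0],[0,0.03,-0.3,0],[0,0.03,-0.4,0],[0,0.03,-0.5,0]]]'
```

```text
clock: 10.1
eef_pos: [532.0, -58.4, 215.6]
eef_rot: [3.141, 0.0, 1.679]
wrist_force: [4.4, 0.2, -7.3]
finger_gap: 22.2
```

```bash

python3 -m pendant '[[[0,0.01,-0.15,0],[0,0.01,-0.3,0],[0,0.01,-0.4,0],[0,0.01,-0.5,0]]]'
```

```text
clock: 10.5
eef_pos: [532.0, -58.4, 220.5]
eef_rot: [-3.142, -0.0, 1.679]
wrist_force: [2.7, 0.7, -6.5]
finger_gap: 21.9
```

```bash

python3 -m pendant '[[[0,0.01,-0.15,0],[0,0.01,-0.3,0],[0,0.01,-0.4,0],[0,0.01,-0.5,0]]]'
python3 - <<'E'
from h import *
c=cams.camera("scene");cv2.imwrite("pics/s3.png",cv2.resize(c["frame"][130:290,190:390,::-1],(750,600)))
E
```

```text
clock: 10.9
eef_pos: [532.0, -58.3, 225.2]
eef_rot: [-3.141, -0.0, 1.679]
wrist_force: [3.6, -0.3, -11.4]
finger_gap: 22.2
```

View pics/s3.png

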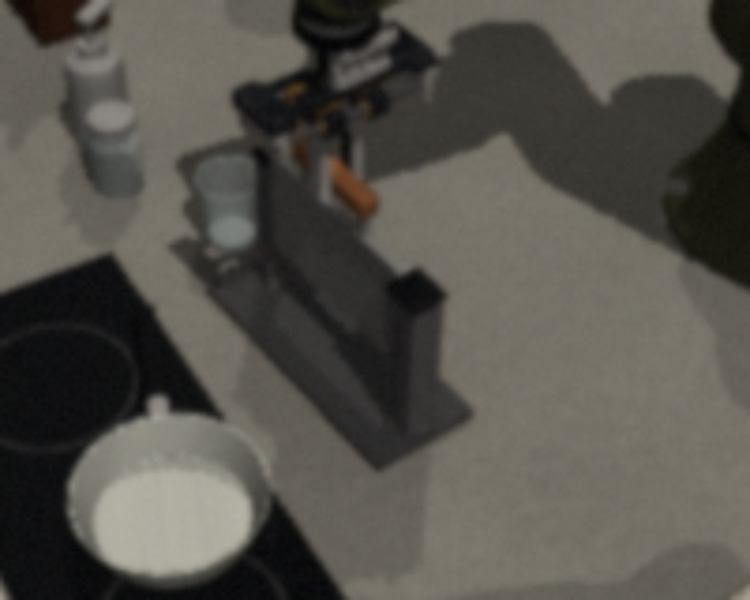

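The guard rises with the handle, and the ramp has now started: vertical force has gone from about -7 N to -11.4 N at a 60 mm lift. I expect the catch about 17–20 mm higher.

```bash

python3 -m pendant '[[[0,0.01,-0.15,0],[0,0.01,-0.3,0],[0,0.01,-0.4,0],[0,0.01,-0.4,0]]]'
```

```text
clock: 11.35
eef_pos: [532.1, -58.3, 229.5]
eef_rot: [-3.141, -0.0, 1.679]
wrist_force: [0.2, -0.4, -10.4]
finger_gap: 22.0
```

```bash

python3 -m pendant '[[[0,0.01,-0.15,0],[0,0.01,-0.3,0],[0,0.01,-0.4,0],[0,0.01,-0.4,0]]]'
```

```text
clock: 11.75
eef_pos: [532.1, -58.4, 233.5]
eef_rot: [-3.141, -0.0, 1.679]
wrist_force: [-4.2, -0.3, -11.9]
finger_gap: 21.8
```

```bash

python3 -m pendant '[[[0,-0.01,-0.1,0],[0,-0.02,-0.2,0],[0,-0.02,-0.3,0],[0,-0.02,-0.4,0]]]'
```

```text
clock: 12.15
eef_pos: [532.1, -58.4, 237.8]
eef_rot: [3.142, 0.0, 1.679]
wrist_force: [-5.1, -0.6, -9.1]
finger_gap: 21.6
```

```bash

python3 -m pendant '[[[0,-0.01,-0.1,0],[0,-0.01,-0.2,0],[0,-0.01,-0.2,0]]]'
```

```text
clock: 12.45
eef_pos: [532.1, -58.4, 239.9]
eef_rot: [3.141, 0.0, 1.679]
wrist_force: [-5.3, -0.4, -4.2]
finger_gap: 21.8
```

```bash

python3 -m pendant '[[[0,-0.03,0,0],[0,-0.03,0,0]]]'
```

```text
clock: 12.65
eef_pos: [532.1, -58.4, 239.9]
eef_rot: [3.14, 0.0, 1.679]
wrist_force: [-1.6, -1.2, -5.5]
finger_gap: 21.8
```

```bash

python3 -m pendant '[[[0,0,-0.1,0],[0,0,-0.1,0]]]'
```

```text
clock: 12.85
eef_pos: [532.0, -58.4, 240.7]
eef_rot: [3.141, 0.0, 1.679]
wrist_force: [1.4, -0.5, -5.3]
finger_gap: 21.9
```

```bash

python3 -m pendant '[[[0,0,-0.1,0],[0,0,-0.2,0],[0,0,-0.2,0]]]'
```

```text
clock: 13.15
eef_pos: [532.1, -58.4, 242.8]
eef_rot: [3.141, 0.0, 1.679]
wrist_force: [3.3, 0.0, -6.1]
finger_gap: 21.9
```

```bash

python3 -m pendant '[[[0,0,0.1,0],[0,0,0.2,0],[0,0,0.2,0]]]'
```

```text
clock: 13.45
eef_pos: [532.1, -58.4, 241.8]
eef_rot: [3.14, 0.001, 1.679]
wrist_force: [-1.2, 0.9, 6.4]
finger_gap: 21.5
```

```bash

python3 -m pendant '[[[0,0,0.05,0],[0,0,0.1,0],[0,0,0.1,0]]]'
```

```text
clock: 13.75
eef_pos: [532.1, -58.4, 241.6]
eef_rot: [3.139, 0.001, 1.679]
wrist_force: [-2.8, 1.0, 12.4]
finger_gap: 21.5
```

```bash

python3 -m pendant '[[[0,0,0.05,0],[0,0,0.1,0],[0,0,0.1,0]]]'
```

```text
clock: 14.05
eef_pos: [532.2, -58.4, 241.3]
eef_rot: [3.138, 0.001, 1.679]
wrist_force: [-5.5, 1.9, 18.5]
finger_gap: 21.7
```

The notch carries: the tool is pushed up 18.5 N. I batched the downward steps and went too far, so I'm relieving that now.

```bash

python3 -m pendant '[[[0,0,-0.1,0],[0,0,-0.2,0],[0,0,-0.3,0],[0,0,-0.3,0]]]'
```

```text
clock: 14.45
eef_pos: [532.0, -58.4, 242.0]
eef_rot: [3.14, 0.0, 1.679]
wrist_force: [1.8, 0.7, 4.2]
finger_gap: 21.9
```

```bash

python3 -m pendant '[[[0,0,-0.03,0],[0,0,-0.05,0],[0,0,-0.05,0]]]'
```

```text
clock: 14.75
eef_pos: [532.0, -58.4, 242.1]
eef_rot: [3.141, 0.0, 1.679]
wrist_force: [4.4, 1.4, 1.7]
finger_gap: 22.0
```

```bash

python3 -m pendant '[[[0,0.02,0,0],[0,0.02,0,0],[0,0.02,0,0]]]' - 4
python3 -m pendant '[[[0,0,0,0],[0,0,0,0],[0,0,0,0],[0,0,0,0],[0,0,0,0]]]' 0.3
python3 -m pendant '[[[0,0,0,0],[0,0,0,0],[0,0,0,0],[0,0,0,0],[0,0,0,0]]]' 0.3
python3 - <<'E'
from h import *
c=cams.camera("wrist");cv2.imwrite("pics/w4.png",c["frame"][:,:,::-1])
c=cams.camera("scene");cv2.imwrite("pics/s4.png",cv2.resize(c["frame"][130:290,190:390,::-1],(750,600)))
E
```

```text
clock: 15.05
eef_pos: [532.0, -58.4, 242.0]
eef_rot: [3.141, 0.0, 1.679]
wrist_force: [3.4, 1.1, 3.4]
finger_gap: 21.9
clock: 15.55
eef_pos: [531.9, -58.4, 241.8]
eef_rot: [-3.141, -0.0, 1.679]
wrist_force: [0.9, 0.1, 0.6]
finger_gap: 58.3
clock: 16.05
eef_pos: [531.9, -58.4, 241.9]
eef_rot: [-3.142, -0.0, 1.679]
wrist_force: [-0.4, 0.2, -0.5]
finger_gap: 61.4
```

View pics/w4.png

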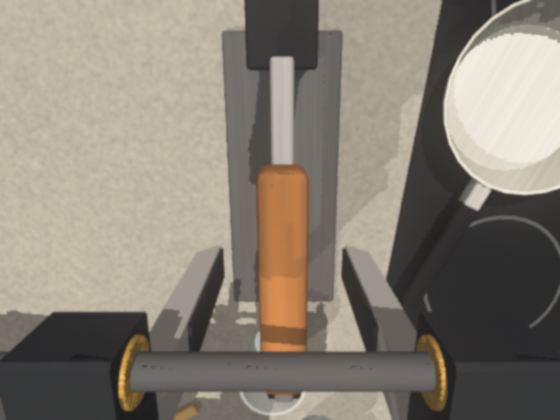

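View pics/s4.png

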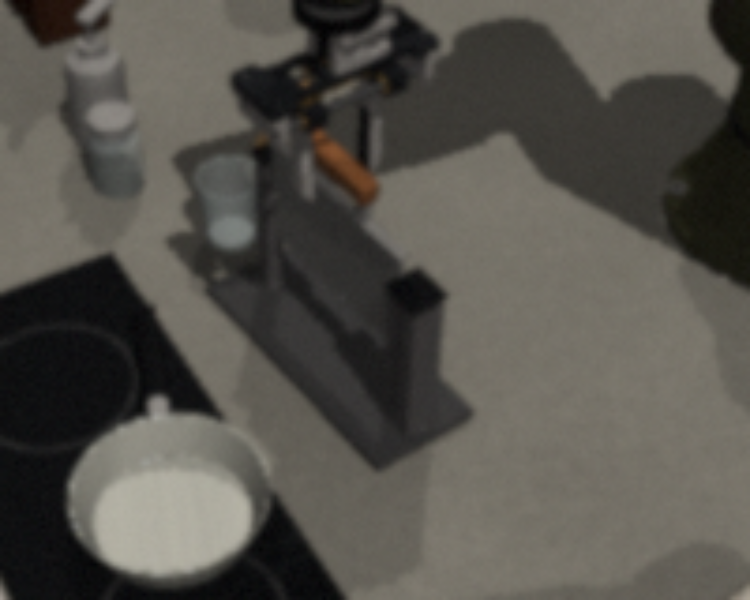

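The fingers are clear of the bar: it sits at column 283, with the fingers at 222 and 343. The guard stays up without the gripper. I'll retreat upward and check once more.

```bash

python3 -m pendant '[[[0,0,-1,0],[0,0,-3,0],[0,0,-6,0],[0,0,-9,0],[0,0,-9,0]]]'
python3 -m pendant '[[[0,0,0,0],[0,0,0,0],[0,0,0,0]]]'
python3 - <<'E'
from h import *
c=cams.camera("wrist");m,p=wood(c,(200,60,360,330),50);p=p[p[:,1]<340]
print(len(p),p[:,1].min(),p[:,1].max(),p[:,0].min(),p[:,0].max(),proj(c,[526,-4,266]),proj(c,[538,-112,266]),proj(c,[538,-112,190]))
cv2.imwrite("pics/w5.png",c["frame"][:,:,::-1])
c=cams.camera("top");cv2.imwrite("pics/t5.png",c["frame"][:,:,::-1])
E
```

```text
clock: 16.65
eef_pos: [532.7, -58.5, 336.7]
eef_rot: [3.135, 0.002, 1.679]
wrist_force: [0.2, 0.1, -0.4]
finger_gap: 60.9
clock: 16.95
eef_pos: [531.7, -58.4, 331.0]
eef_rot: [-3.14, -0.0, 1.679]
wrist_force: [0.3, -0.2, 0.1]
finger_gap: 61.3
4799 144.0 299.0 266.0 299.0 [283.5201753  144.83518118] [283.70609174 299.36649795] [283.57183963 256.74010514]
```

View pics/w5.png

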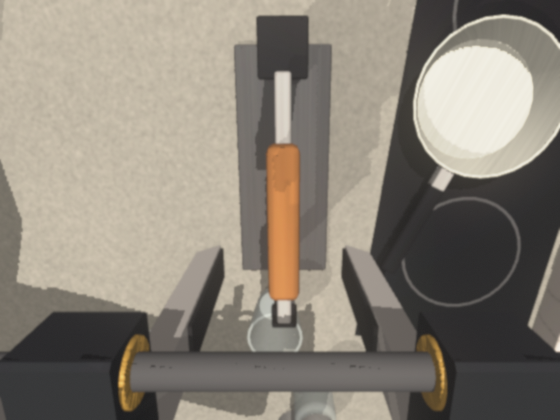

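View pics/t5.png

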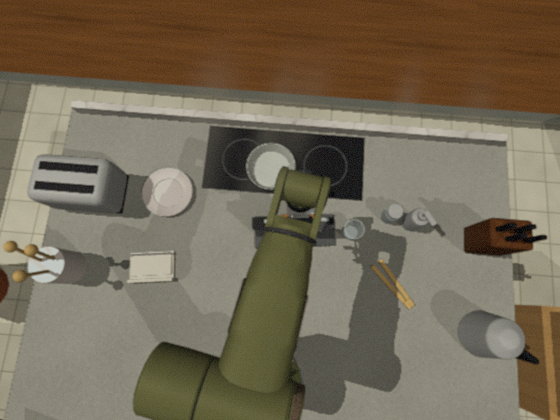

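The bar spans rows 144–299, which matches a bar top at z = 266 mm (predicted rows 145–299), so the guard is hanging about 76 mm up. The other items are at the same pixels as before, and the gripper is clear.

```bash
python3 -c "
from h import *
print(manip.sign_off());print(manip.read_state()['wrist_force'])"
```

```text
the job is handed in; nothing more can be done
None
the job is handed in; nothing more can be done
```

The guard is hanging in the notch by itself, about 76 mm above its bottom position, and the job is handed in (no verdict is reported).

I gripped the wooden handle and lifted it in 1–1.5 mm rows. The ramp began at about 55–60 mm of lift. The load fell back to the guard's weight at about 73–75 mm, which was the pawl snapping in. I then lowered it until the notch carried it, released and backed off.

**Last checks:**
- The bar showed at image rows 144–299 after the release, against 145–299 predicted for a bar top at 266 mm. That confirms the guard stayed up.
- The wrist force was about 0 N and the gripper was about 90 mm above the handle.
- By eye, the other items were where they started in the top camera's picture. The arm never passed low near them.

**What went less well:** while feeling for the notch I ran three lowering steps without reading the force between them. The push on the notch reached an estimated 24 N (18.5 N at the wrist plus the guard's weight). That is under the 30 N limit but harder than intended, and I eased it off at once.

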